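# Pack the craft tray, slide it up onto the docking board and clamp it

### The job

Put all the loose craft things on the table (glue stick, marker, scissors, tape, paint pot, stamp: whichever are there) into the blue tray where it stands. Then slide the loaded tray up over the step onto the docking board, between the rails and flat against the end stop, without carrying it through the air or tipping it, and push the red clamp handle down over centre so that its pad holds the tray by the rim. Leave the can, the cardboard picture and the cup where they are.

Things in the scene. Friction and masses are not known exactly. Their poses are not given: they have to be found in the camera images.
- tray: blue plastic supply tray, open on top, on the table: 136 wide (its x), 250 long (its y), 58 mm high, walls and floor 5 mm, 0.45 kg or so. A flat rim 16 mm wide sticks out along the top of both long sides (168 mm over the rims). A round wooden bar stands over each short end; the tray can swing about a gripped bar. Origin: centre of the underside; z up; its +y end faces the dock within 15 degrees
- lead_bar (a point): middle, on the axis, of the round wooden bar at the tray's +y end (nearer the dock): 14 mm thick, along the tray's x, 76 mm clear between its two posts, 23 mm free below it down to the end wall; 88 mm above the tray's underside, 122.5 mm from its origin along y
- dock: fixed plywood docking board, 12 mm thick, square edges, x -90 to +90, y -135 to +135 mm plus a lug under the clamp (x to -178, y -40 to +40). The tray enters over the -y edge. Two rails 10 mm high, y -67 to +133, leave 150 mm between them; an end stop 16 mm high has its face at y +119. The toggle clamp's block (56 x 40 mm) is at x -140, y 0. Origin: on the table under the lane's middle
- seat (a point): point on top of the docking board where the tray's origin lies when the tray is home: midway between the rails, tray end touching the end stop; the tray's axes then point as the dock's axes
- clamp_handle (a joint): toggle clamp's red handle, hinged about the dock's y: 0 = raised (69 degrees above level, pointing up and to the dock's -x), grows as it is pushed over to -x and down, 1.10 rad = down at its stop (6 degrees above level). Goes over centre at 1.0 and then stays locked; over 1.05 is fully locked. Stays where it is left. It lowers an arm with a pad onto the tray's rim. 2 to 6 N on the grip suffice
- handle_hinge (a point): hinge axis of the clamp handle, in the middle of the handle's width: 157.5 mm to -x of the dock's origin, 110.5 mm above the table
- handle_grip (a point): point on the centre line of the red grip, 65 mm from the hinge axis; the grip is 65 mm long (from 25 to 90 mm from the hinge), 20 mm wide and 16 mm thick
- clamp_pad: rubber pad of the toggle clamp, 16 mm across, sprung by up to 10 mm along its rod; origin: centre of its underside. In the clamp's open position it stands well above the tray's rim; closed it presses on the tray's -x rim with about 8 N
- glue_stick: glue stick lying down, yellow eight-sided body with a white round cap, 88 mm long (its x, cap at +x), 26 mm across; origin: centre of its underside
- marker: felt marker lying down, eight-sided, white with a red cap, 110 mm long (its x, cap at +x), 17 mm across; origin: centre of its underside
- scissors: children's scissors, closed, lying flat, 12 mm thick and 120 mm long along x: black and green finger loops at -x (54 mm wide over both, x from -61 to -15), a black waist 18 mm wide (x from -15 to +11) and a steel blade 11 mm wide towards +x (up to +59); origin: under the waist, on the table side
- tape: roll of amber tape lying flat, 50 mm outside, 28 mm hole, 20 mm high; origin: centre of its underside
- paint_pot: small lidded paint pot, upright, orange with an orange lid, 44 mm across, 40 mm high; origin: centre of its underside
- stamp: wooden printing stamp, block 52 (x) by 36 (y) by 20 mm with a dark wooden grip on top 34 (x) by 18 (y) mm that rises to 36 mm; origin: centre of its underside
- drink_can: green drink can, 64 mm across and 130 mm high, a bystander; origin: centre of its underside
- artwork: child's cardboard picture, 120 x 120 x 6 mm, a bystander; origin: centre of its underside
- brush_cup: white ceramic cup, 72 mm across and 90 mm high, a bystander; origin: centre of its underside

How it is judged:
On the way, in this order (a step that is already met when the one before it is completed fails the run):
1. all craft things lie in the tray, still standing on the table (x of glue_stick in the frame of tray between -0.064 and 0.064 m and y of glue_stick in the frame of tray between -0.121 and 0.121 m and z of glue_stick in the frame of tray between -0.002 and 0.05 m and x of marker in the frame of tray between -0.064 and 0.064 m and y of marker in the frame of tray between -0.121 and 0.121 m and z of marker in the frame of tray between -0.002 and 0.05 m and x of scissors in the frame of tray between -0.064 and 0.064 m and y of scissors in the frame of tray between -0.121 and 0.121 m and z of scissors in the frame of tray between -0.002 and 0.05 m and x of tape in the frame of tray between -0.064 and 0.064 m and y of tape in the frame of tray between -0.121 and 0.121 m and z of tape in the frame of tray between -0.002 and 0.05 m and x of paint_pot in the frame of tray between -0.064 and 0.064 m and y of paint_pot in the frame of tray between -0.121 and 0.121 m and z of paint_pot in the frame of tray between -0.002 and 0.05 m and x of stamp in the frame of tray between -0.064 and 0.064 m and y of stamp in the frame of tray between -0.121 and 0.121 m and z of stamp in the frame of tray between -0.002 and 0.05 m and linear speed of each of glue_stick, marker, scissors, tape, paint_pot, stamp below 0.05 m/s and height (world z) of tray below 0.006 m), for 0.3 s.
2. the tray lies flat on the docking board, between the rails and against the end stop (x of tray in the frame of seat between -0.012 and 0.012 m and y of tray in the frame of seat between -0.012 and 0.006 m and z of tray in the frame of seat between -0.004 and 0.004 m and angle between tray's own z axis and vertical below 0.035 rad and angle between the y axis of tray and the y axis of dock, either way round below 0.1 rad), for 0.2 s.
3. the clamp handle is down over centre and its pad presses on the tray (value of joint clamp_handle above 1.03 rad and contact force between clamp_pad and tray above 2 N), for 0.2 s.
At the end, for the whole second after the job is handed in: All craft things present lie inside the tray; the tray is flat on the dock, within 12 mm of the end stop and of the lane's middle, under 6 degrees askew; the clamp handle is past 1.03 rad and its pad presses on the tray with over 2 N (all of step 2 and all of step 3 and x of glue_stick in the frame of tray between -0.064 and 0.064 m and y of glue_stick in the frame of tray between -0.121 and 0.121 m and z of glue_stick in the frame of tray between -0.002 and 0.05 m and x of marker in the frame of tray between -0.064 and 0.064 m and y of marker in the frame of tray between -0.121 and 0.121 m and z of marker in the frame of tray between -0.002 and 0.05 m and x of scissors in the frame of tray between -0.064 and 0.064 m and y of scissors in the frame of tray between -0.121 and 0.121 m and z of scissors in the frame of tray between -0.002 and 0.05 m and x of tape in the frame of tray between -0.064 and 0.064 m and y of tape in the frame of tray between -0.121 and 0.121 m and z of tape in the frame of tray between -0.002 and 0.05 m and x of paint_pot in the frame of tray between -0.064 and 0.064 m and y of paint_pot in the frame of tray between -0.121 and 0.121 m and z of paint_pot in the frame of tray between -0.002 and 0.05 m and x of stamp in the frame of tray between -0.064 and 0.064 m and y of stamp in the frame of tray between -0.121 and 0.121 m and z of stamp in the frame of tray between -0.002 and 0.05 m and linear speed of tray below 0.02 m/s); the robot touches nothing.
It fails at once if the tray is tipped by more than about 17 degrees (angle between tray's own z axis and vertical above 0.3 rad).
It fails at once if the tray is carried instead of slid: its middle is more than 45 mm above the table (height (world z) of tray above 0.045 m).
It fails at once if the drink can is moved by more than 30 mm (distance of drink_can from where it was at the start of the episode above 0.03 m).
It fails at once if the cardboard picture is moved by more than 30 mm (distance of artwork from where it was at the start of the episode above 0.03 m).
It fails at once if the cup is moved by more than 30 mm (distance of brush_cup from where it was at the start of the episode above 0.03 m).
Of glue_stick, marker, scissors, tape, paint_pot, stamp only 4 to 6 are there at a start; the rules pass over those that are not, and their reading is None.
At some moment in a run one of glue_stick, marker, scissors, tape, paint_pot, stamp may be knocked a few centimetres aside while the robot is not near it.
Once in a run the grip may slacken for a moment while it holds something.
It also fails if it takes over 210 s, if anything falls off the work surface, if the arm or the gripper's body presses on something with over 40 N, if the wrist force passes 120 N, or if a joint passes its speed limit or range.

### The arm

A 6-joint arm with a two-finger parallel gripper is mounted at the origin on the work surface. World frame = base frame: x ahead of the robot, y to its left, z up, the work surface at z = 0. Lengths are in m, angles in rad, forces in N, time in s.
With the tool pointing down it reaches from about 0.375 to 0.9 m from the base axis. Payload 3.1 kg.
Tool frame: the origin (TCP) lies where the fingers leave the gripper's body, on its centre line; the fingertips stand 73 mm ahead of it and the grasp point (between the pads) lies 54 mm ahead of it; z points along the fingers, y is the line along which they close (so a half turn about z gives the same grasp; the last joint's range is limited). The gripper opens to 85 mm and grips with 20 to 120 N. Pads are 22 mm wide; open, the fingers measure 114 mm over their backs; the gripper's body (76 mm by 85 mm) begins 54 mm behind the grasp point. The pads swing forward as they close: fully open they stand 13 mm farther back than shut.
Start: joints at [-1.383, 0.527, 1.433, -0, 1.181, -0.178], TCP at [0.224, -0.584, 0.304] pointing down, gripper open.
Joint ranges: [-3.08, 3.08], [-0.75, 2.2], [0.22, 2.44], [-1.43, 4.57], [0, 2.65], [-2.85, 2.85]. Speed limits (rad/s): [2.79, 2.79, 3.14, 3.14, 3.14, 3.14].

### API

Orientations are given as a 3x3 rotation matrix whose columns are the frame's x, y, z axes.
In Python, from workcell import arm gives the robot as it stands. Calls block until the motion is done:
- arm.reach(position, orientation): joint-space move of the TCP to a pose.
- arm.movel(position, feed=0.15, orientation=None): straight line of the TCP; orientation=None keeps the orientation; feed is the mean speed in m/s.
- arm.movej(angles): joint-space move.
- arm.release() and arm.close_gripper(grip_force=None): open the fingers fully, or close them until they stop; grip_force is the grip in N (None keeps the last).
- arm.pause(seconds).
- arm.solve_ik(position, orientation): joint angles nearest the present ones, or None.
- arm.observe(): the state.
- arm.capture(name): name is "scene" or "top" or "wrist"; returns a dict with "frame" (420x560x3 uint8, red, green, blue), "mtx" (3x3 intrinsics, pixels), "dist_coeffs" ([k1, k2, p1, p2, k3] as OpenCV has them; the pictures are not rectified), "world_to_cam" (4x4, takes a point from world to camera coordinates). Camera axes: x right, y down, z forward; pixel columns grow to the right and rows downward; lengths in m; the calibration is good to about 2 mm. A picture is of the moment at which its call begins. There is no depth.
A pose or a line that the arm cannot do raises arm.Unreachable and nothing moves.
- arm.sign_off(): hands the job in; it is judged then, once.
The state is a dict: "time_s": time; "joint_pos": joint angles; "joint_vel": joint speeds; "joint_efforts": joint torques, N m; "position": TCP position; "orientation": TCP orientation; "wrist_force": force on the tool from outside, world axes, zero at the start; "torque": the same for the moment, N m; "grip_width": opening from 0.0 (shut) to 1.0 (fully open); "finger_force": force on a finger pad.
Only numpy, scipy, OpenCV 4.12 (cv2) and the standard library are available. Lean on these libraries where they do the work, as an engineer would, in place of code of your own. Each camera call takes 0.05 s, during which the arm holds its last target. There are 200 camera calls.

## Working session

There is one attempt and no reset: what is moved stays moved. The work goes in short steps, each a Python script; the robot and the scene stay as the last script left them, time stands still between calls to the robot, and variables do not carry over. Pictures are saved under pics/ and viewed, at most 14 in all, crops included, and the job is handed in when it is done.

```bash
ls; mkdir -p pics; python3 - <<'E'
from workcell import arm
import cv2,numpy as np
for n in("scene","top"):
    c=arm.capture(n); cv2.imwrite(f"pics/{n}0.png",cv2.resize(c["frame"][:,:,::-1],(800,600),interpolation=cv2.INTER_CUBIC))
    print(n,c["mtx"].tolist(),c["dist_coeffs"],np.round(c["world_to_cam"],3).tolist())
o=arm.observe();print(o["time_s"],o["position"],np.round(o["orientation"],3).tolist(),o["grip_width"])
E
```

```text
pics
workcell.py
scene [[414.64345550113154, 0.0, 281.2742880839924], [0.0, 414.64345550113154, 209.8861303059242], [0.0, 0.0, 1.0]] [-0.04402236  0.          0.          0.          0.        ] [[0.576, 0.817, -0.001, -0.357], [0.704, -0.498, -0.506, -0.317], [-0.415, 0.291, -0.862, 1.459], [0.0, 0.0, 0.0, 1.0]]
top [[482.8106925940243, 0.0, 272.747504906524], [0.0, 482.8106925940243, 213.1229921500025], [0.0, 0.0, 1.0]] [0.05253955 0.         0.         0.         0.        ] [[-0.012, -1.0, 0.015, 0.025], [-0.995, 0.01, -0.096, 0.582], [0.096, -0.016, -0.995, 1.306], [0.0, 0.0, 0.0, 1.0]]
0.1 [ 0.22350155 -0.58314561  0.30303639] [[0.934, 0.358, -0.0], [0.358, -0.934, 0.002], [0.0, -0.002, -1.0]] 1.0002830944878704
```

View pics/top0.png

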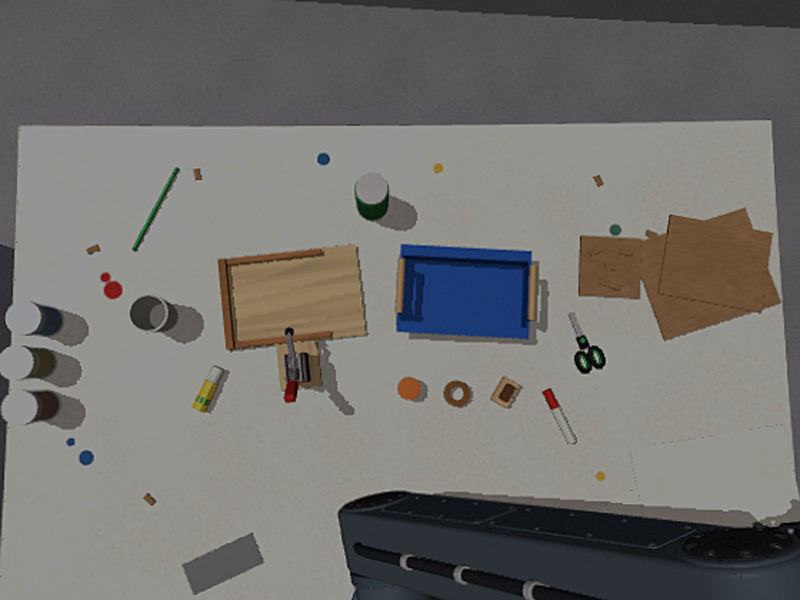

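View pics/scene0.png

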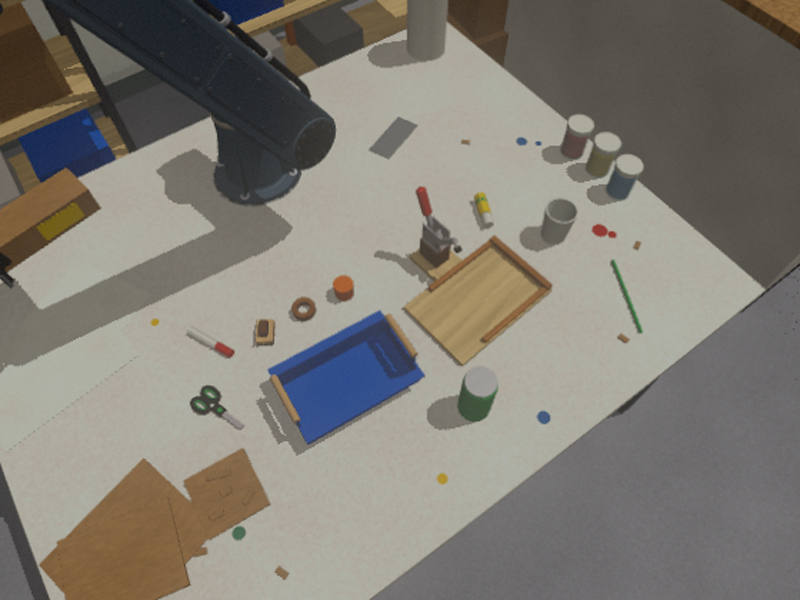

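Top view (800-wide pixels): all six things are there: glue (210,388), pot (409,389), tape (457,393), stamp (506,391), marker (559,416), scissors (586,345). Tray is at (467,290), dock at (292,300), clamp handle at (291,390), can at (372,195), picture at (610,266), cup at (152,314).

```bash
cat > h.py <<'E'
from workcell import arm
import cv2,numpy as np
def ray(c,px,z):
    """pixels (native) -> world points on plane z"""
    u=cv2.undistortPoints(np.float64(px).reshape(-1,1,2),c["mtx"],np.float64(c["dist_coeffs"])).reshape(-1,2)
    T=np.array(c["world_to_cam"]);R=T[:3,:3];o=-R.T@T[:3,3]
    d=np.c_[u,np.ones(len(u))]@R
    return o+d*((z-o[2])/d[:,2])[:,None]
def proj(c,p):
    T=np.array(c["world_to_cam"]);r=cv2.Rodrigues(T[:3,:3])[0]
    return cv2.projectPoints(np.float64(p).reshape(-1,1,3),r,T[:3,3],c["mtx"],np.float64(c["dist_coeffs"]))[0].reshape(-1,2)
def hsv(c): return cv2.cvtColor(c["frame"],cv2.COLOR_RGB2HSV)
def blobs(c,lo,hi,z,near=None,rad=.08,amin=15):
    """colour blobs -> (area, world centre, long-axis angle, rect size m)"""
    m=cv2.inRange(hsv(c),np.array(lo),np.array(hi)); out=[]
    for k in cv2.findContours(m,cv2.RETR_EXTERNAL,cv2.CHAIN_APPROX_NONE)[0]:
        if cv2.contourArea(k)<amin: continue
        w=ray(c,k[:,0,:],z)[:,:2]
        (cx,cy),(a,b),t=cv2.minAreaRect(np.float32(w*1000))
        ang=np.radians(t)+(0 if a>=b else np.pi/2)
        if near is not None and np.hypot(cx/1000-near[0],cy/1000-near[1])>rad: continue
        out.append((cv2.contourArea(k),np.round([cx/1000,cy/1000],4),round((ang+np.pi/2)%np.pi-np.pi/2,3),np.round([max(a,b),min(a,b)],1)))
    return sorted(out,key=lambda o:-o[0])
def down(a):
    """tool pointing down, closing line (tool y) at world angle a"""
    y=np.array([np.cos(a),np.sin(a),0]);z=np.array([0,0,-1.])
    return np.c_[np.cross(y,z),y,z]
def save(c,name,crop=None,size=(800,600)):
    f=c["frame"][:,:,::-1]
    if crop: f=f[crop[1]:crop[3],crop[0]:crop[2]]
    cv2.imwrite(f"pics/{name}.png",cv2.resize(f,size,interpolation=cv2.INTER_CUBIC))
E
python3 - <<'E'
from h import *
c=arm.capture("top");H=hsv(c)
pts=dict(glue=(147,272),mred=(384,280),mwhite=(397,300),loop=(409,250),tape=(320,268),pot=(286,272),stamp=(354,274),traycen=(327,203),dock=(205,210),bar1=(281,200),bar2=(374,203),rail=(190,240),stop=(158,215),handle=(204,273),can=(260,132),cup=(106,220),art=(427,186),tbl=(300,320))
for n,p in pts.items(): print(n,H[p[1],p[0]],np.round(ray(c,[p],.01)[0],3))
E
```

```text
glue [ 23 182 112] [0.426 0.365 0.01 ]
mred [  0 218 116] [ 0.396 -0.287  0.01 ]
mwhite [ 34  14 151] [ 0.341 -0.32   0.01 ]
loop [ 67 164  76] [ 0.477 -0.359  0.01 ]
tape [ 13 174  91] [ 0.43  -0.111  0.01 ]
pot [ 11 189 144] [ 0.42  -0.016  0.01 ]
stamp [  9 148  67] [ 0.413 -0.204  0.01 ]
traycen [109 200 116] [ 0.611 -0.134  0.01 ]
dock [ 17  95 147] [0.595 0.207 0.01 ]
bar1 [ 16 120 117] [ 0.621 -0.005  0.01 ]
bar2 [ 16 121 116] [ 0.61  -0.266  0.01 ]
rail [ 13 150  90] [0.512 0.249 0.01 ]
stop [ 12 155 107] [0.582 0.337 0.01 ]
handle [  1 224  83] [0.421 0.21  0.01 ]
can [  0   8 135] [0.816 0.052 0.01 ]
cup [19 22 94] [0.57  0.479 0.01 ]
art [ 14 126 105] [ 0.657 -0.417  0.01 ]
tbl [ 22  19 147] [ 0.29  -0.053  0.01 ]
```

```bash
python3 - <<'E'
from h import *
import pickle
cs=[]
for p,a in (((.45,-.25,.4),np.pi/2),((.47,-.05,.4),np.pi/2),((.5,.28,.4),np.pi/2)):
    arm.reach(p,down(a)); arm.pause(.2); c=arm.capture("wrist"); cs.append(c)
    print(np.round(ray(c,[(0,0),(560,0),(560,420),(0,420)],0)[:,:2],3).tolist())
cs.append(arm.capture("top"))
pickle.dump([dict(c) for c in cs],open("c0.pkl","wb"))
cv2.imwrite("pics/m1.png",cv2.resize(np.vstack([np.hstack([cs[0]["frame"],cs[1]["frame"]]),np.hstack([cs[2]["frame"],cs[3]["frame"]])])[:,:,::-1],(800,600),interpolation=cv2.INTER_AREA))
print(arm.observe()["time_s"],arm.observe()["joint_pos"])
E
```

```text
[[0.219, -0.626], [0.22, 0.125], [0.935, 0.295], [0.935, -0.796]]
[[0.239, -0.427], [0.241, 0.324], [0.956, 0.494], [0.956, -0.599]]
[[0.269, -0.097], [0.271, 0.654], [0.987, 0.824], [0.986, -0.268]]
4.8583 [ 3.13862253e-01  3.59223764e-01  1.44175934e+00 -9.04416567e-05
  1.34054425e+00 -1.25531659e+00]
```

View pics/m1.png

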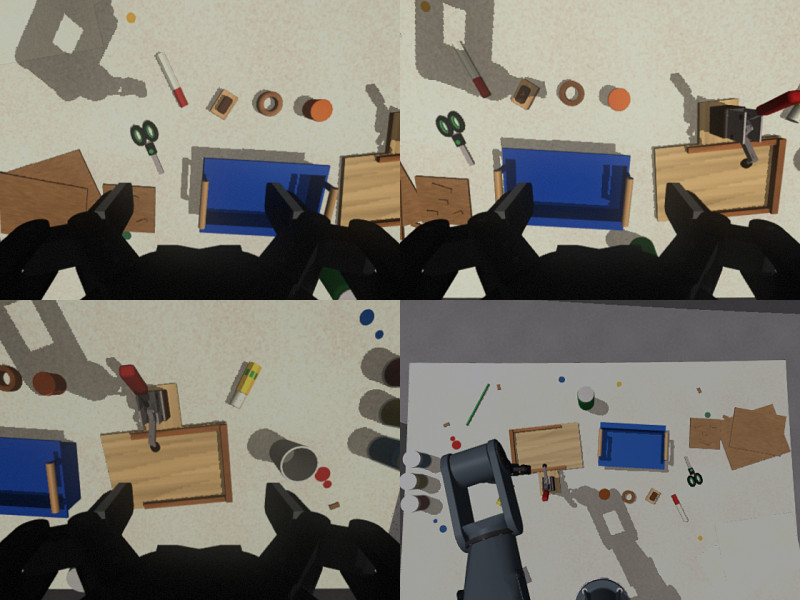

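Wrist view 0 (upper left) shows scissors, marker, stamp, tape, pot and most of the tray unobstructed. View 2 (lower left) shows the dock, clamp and glue (cap toward the dock). Measure from these.

```bash
python3 - <<'E'
from h import *
import pickle
cs=pickle.load(open("c0.pkl","rb"))
def show(n,bl):
    for b in bl[:3]: print(n,b[0],b[1],b[2],b[3])
for i,c in ((0,cs[0]),(1,cs[1]),(3,cs[3])):
    print("VIEW",i)
    show("pot",blobs(c,(6,170,90),(14,255,255),.035,(.42,-.02)))
    show("tape",blobs(c,(8,110,50),(18,255,255),.015,(.42,-.11),.04))
    show("stamp",blobs(c,(8,60,30),(20,255,255),.02,(.41,-.2),.04))
    show("mred",blobs(c,(0,150,60),(6,255,255),.009,(.38,-.29)))
    show("scis",blobs(c,(40,60,5),(90,255,255),.008,(.48,-.36)))
    show("tray",blobs(c,(100,120,30),(120,255,255),.058,(.6,-.13)))
    show("bar",blobs(c,(10,80,80),(20,180,255),.088,(.6,-.0),.05))
    show("bar",blobs(c,(10,80,80),(20,180,255),.088,(.6,-.26),.05))
c=cs[2]
show("glue",blobs(c,(18,120,60),(32,255,255),.013,(.43,.36)))
show("dock",blobs(c,(8,60,60),(25,255,255),.012,(.58,.22),.1))
show("hand",blobs(c,(0,150,40),(6,255,255),.15,(.42,.2),.15))
# crops for clicking
f=lambda c,x0,y0,x1,y1:cv2.resize(c["frame"][y0:y1,x0:x1,::-1],(400,300),interpolation=cv2.INTER_CUBIC)
cv2.imwrite("pics/m2.png",np.vstack([np.hstack([f(cs[2],120,150,340,315),f(cs[0],170,150,330,270)]),np.hstack([f(cs[0],260,200,480,365),f(cs[1],120,200,340,365)])]))
E
```

```text
VIEW 0
pot 677.5 [ 0.421  -0.0145] 0.153 [41.7 40.2]
tape 848.0 [ 0.4094 -0.1084] 1.571 [47.3 46.7]
stamp 886.5 [ 0.4108 -0.2028] -0.564 [51.6 36.8]
mred 207.5 [ 0.3973 -0.29  ] 0.435 [36.  15.1]
scis 138.0 [ 0.468 -0.356] 0.261 [29.4 14.6]
scis 133.0 [ 0.4772 -0.3824] 0.246 [29.5 14.8]
scis 34.5 [ 0.5111 -0.357 ] -0.055 [11.4  9.3]
tray 11658.5 [ 0.6017 -0.1234] 1.507 [248.6 167.2]
bar 293.0 [0.5967 0.0028] -0.055 [68.4 12. ]
bar 526.0 [ 0.5971 -0.2445] -0.058 [102.7  13. ]
VIEW 1
pot 669.5 [ 0.4214 -0.015 ] -0.002 [40.2 39.8]
tape 877.5 [ 0.4095 -0.1091] 1.55 [47.2 47.1]
stamp 979.5 [ 0.4114 -0.1997] -0.554 [53.2 38.4]
mred 72.0 [ 0.3927 -0.2956] 0.122 [28.1 14.2]
scis 144.0 [ 0.4679 -0.356 ] 0.323 [30.4 15.1]
scis 138.0 [ 0.4772 -0.3823] 0.216 [29.  15.8]
scis 36.0 [ 0.5113 -0.3582] 1.568 [11.1  9.5]
tray 14992.0 [ 0.6019 -0.1236] 1.506 [250.2 167.2]
bar 535.0 [6.133e-01 1.000e-04] -0.065 [102.1  12.7]
bar 370.0 [ 0.5774 -0.2428] -0.067 [65.  14.6]
VIEW 3
pot 151.5 [ 0.4237 -0.0154] 1.559 [38.  37.7]
tape 218.5 [ 0.4113 -0.1084] 1.56 [47.  43.7]
stamp 229.5 [ 0.4128 -0.201 ] -0.549 [51.4 37.4]
mred 62.0 [ 0.3983 -0.2899] 0.436 [36.4 15. ]
scis 46.5 [ 0.4694 -0.3557] 0.158 [29.5 16.9]
scis 44.5 [ 0.4801 -0.382 ] -0.042 [27.7 16.6]
tray 5243.0 [ 0.6044 -0.1214] 1.506 [247.7 166.3]
bar 126.5 [0.6131 0.0007] -0.065 [99.  11.5]
bar 135.5 [ 0.5972 -0.2447] -0.076 [99.2 12.6]
glue 742.0 [0.4114 0.3746] -0.446 [59.5 26.6]
dock 18654.5 [0.5598 0.2061] 0.099 [273.5 269.8]
hand 735.5 [0.4189 0.1847] 0.562 [43.7 22.2]
```

View pics/m2.png

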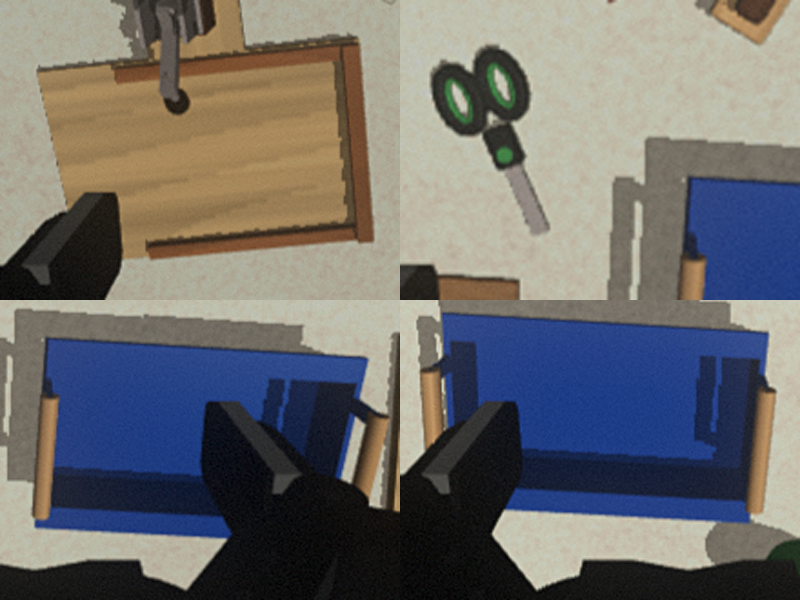

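Crop sheet: the upper left shows the dock corners at about crop (38,70), (357,38), (372,240) and (125,258). The scissors point to +x with the blade tip at (540,232) in the upper-right crop. Both tray bars are clear.

```bash
python3 - <<'E'
from h import *
import pickle
cs=pickle.load(open("c0.pkl","rb"))
def fit(P,W):
    P=np.array(P);W=np.array(W);pc=P.mean(0);wc=W.mean(0)
    a=np.angle(np.sum((W-wc)@[1,1j]*np.conj((P-pc)@[1,1j])))
    R=np.array([[np.cos(a),-np.sin(a)],[np.sin(a),np.cos(a)]]);t=wc-R@pc
    return t,a,np.round(((P@R.T+t)-W)*1000,1)
k=165/300
cw=lambda u,v:(120+u*k,150+v*k)
D=[(-.09,-.135),(-.09,.135),(.09,.135),(.09,-.135)];Z=[.012,.028,.028,.012]
W=[ray(cs[2],[cw(*p)],z)[0,:2] for p,z in zip([(38,70),(357,38),(372,240),(125,258)],Z)]
T=[ray(cs[3],[(u*.7,v*.7)],z)[0,:2] for (u,v),z in zip([(367,336),(232,350),(219,259),(357,246)],Z)]
# pics/top0 shares the top camera
print(fit(D[:3],W[:3]),fit(D,W),np.round(W,4).tolist());print(fit(D,T),np.round(T,4).tolist());
t,a,_=fit(D,T);print("inner",)
# scissors landmarks view0: crop (170,150)+160/400
s=lambda u,v:(170+u*.4,150+v*.4)
print("scis tip,waist,loops",np.round(ray(cs[0],[s(540,232),s(505,157),s(480,90)],.01)[:,:2],4).tolist())
E
```

```text
(array([0.59890375, 0.20818117]), np.float64(0.10476003181614593), array([[-1. , -4.5],
       [-1. ,  2. ],
       [ 2. ,  2.5]])) (array([0.59798829, 0.21929517]), np.float64(0.14716950138671797), array([[  4.2,   3.5],
       [ -7.1,   8.6],
       [ -5.1,  16.7],
       [  7.9, -28.8]])) [[0.5246, 0.069], [0.4962, 0.331], [0.6723, 0.3494], [0.6989, 0.1278]]
(array([0.59901959, 0.20306413]), np.float64(0.1059073919414215), array([[ 0.9, -3.9],
       [-3.1,  7.2],
       [ 0. , -0.4],
       [ 2.3, -3. ]])) [[0.5229, 0.0632], [0.4984, 0.3206], [0.6742, 0.3472], [0.7005, 0.0813]]
inner
scis tip,waist,loops [[0.5623, -0.0819], [0.5128, -0.108], [0.4707, -0.1263]]
```

```bash
cat > pick.py <<'E'
from h import *
import sys
TC=np.array([.6051,-.1221]);TY=-.066
GUESS=dict(scissors=(.507,-.358),marker=(.364,-.306),glue=(.42,.37),tape=(.41,-.108),stamp=(.412,-.2),pot=(.422,-.015))
ROI=.075
# grasp tcp z, place local xy, closing angle in tray frame, extra drop, expected width mm
P=dict(scissors=(.076,(0,0),np.pi/2+.17,.012,18),marker=(.078,(0,52),np.pi/2,.012,17),glue=(.080,(0,30),np.pi/2,.014,26),
       tape=(.076,(0,86),0,.014,50),stamp=(.079,(-33,-52),np.pi/2,.018,36),pot=(.088,(31,-52),np.pi/2,.018,44))
def tw(l):
    c,s=np.cos(TY),np.sin(TY);return TC+np.array([[c,-s],[s,c]])@(np.array(l)/1000)
def axis(a): return np.array([np.cos(a),np.sin(a)])
def find(n,c,g):
    """grasp point and closing angle of item n"""
    if n=="pot":
        b=blobs(c,(6,150,60),(14,255,255),.035,g,ROI,150)[0];return b[1],0
    if n=="tape":
        b=[b for b in blobs(c,(8,100,40),(18,255,255),.015,g,ROI,300) if 38<b[3][1]<56][0];return b[1],0
    if n=="stamp":
        b=[b for b in blobs(c,(8,60,25),(20,255,255),.02,g,ROI,300) if 42<b[3][0]<62][0];return b[1],b[2]+np.pi/2
    if n=="marker":
        b=blobs(c,(0,140,40),(6,255,255),.009,g,ROI+.04,60)[0];u=axis(b[2]);
        if u@(b[1]-g)<0:u=-u
        return b[1]-.033*u,b[2]+np.pi/2
    if n=="glue":
        b=blobs(c,(18,110,40),(32,255,255),.013,g,ROI,200)[0];u=axis(b[2])
        if u@(b[1]-g)>0:u=-u
        return b[1]+.010*u,b[2]+np.pi/2
    bs=blobs(c,(40,60,5),(90,255,255),.008,g,ROI,15)
    L=(bs[0][1]+bs[1][1])/2;s=[b for b in bs[2:] if .025<np.hypot(*(b[1]-L))<.055][0][1]
    u=(s-L)/np.hypot(*(s-L));return L+.037*u,np.arctan2(u[1],u[0])+np.pi/2
def best(p,a):
    q0=np.array(arm.observe()["joint_pos"]);o=[]
    for k in(-np.pi,0,np.pi):
        q=arm.solve_ik(p,down(a+k))
        if q is not None:o.append((np.abs(np.array(q)-q0).max(),a+k))
    return min(o)[1]
def look(n,g):
    p=(g[0]+.06,g[1],.33);arm.reach(p,down(best(p,np.pi/2)));arm.pause(.15)
    return find(n,arm.capture("wrist"),np.array(g))
def do(n):
    g,a=look(n,GUESS[n]);print(n,np.round(g,4),round(a,3),end=" ")
    z,l,pa,dr,w=P[n]
    a=best((*g,.2),a);R=down(a)
    arm.reach((*g,z+.08),R);arm.movel((*g,z),.15,R);arm.close_gripper(45)
    arm.movel((*g,.20),.25,R);o=arm.observe();print("w",round(o["grip_width"]*85,1),"exp",w,end=" ")
    if o["grip_width"]*85<w-7: print("MISSED");return False
    t=tw(l);b=best((*t,.2),TY+pa);R=down(b)
    arm.reach((*t,.2),R);o=arm.observe()
    if o["grip_width"]*85<w-7: print("LOST");return False
    arm.movel((*t,z+.005+dr),.15,R);arm.release();arm.movel((*t,.2),.25,R)
    print("t",round(arm.observe()["time_s"],1));return True
if __name__=="__main__":
    for n in sys.argv[1:]:
        if not do(n):break
E
python3 pick.py scissors
```

```text
scissors [ 0.5074 -0.3568] 1.915 w 16.4 exp 18 t 13.2
```

```bash
python3 pick.py marker glue && python3 - <<'E'
from h import *
arm.reach((.52,-.13,.42),down(np.pi/2));arm.pause(.2);c=arm.capture("wrist");save(c,"w1",(60,60,500,390))
E
```

```text
marker [ 0.3681 -0.3034] 2.0 w 15.1 exp 17 t 22.1
glue [0.4441 0.3789] 1.207 w 24.6 exp 26 t 30.5
```

View pics/w1.png

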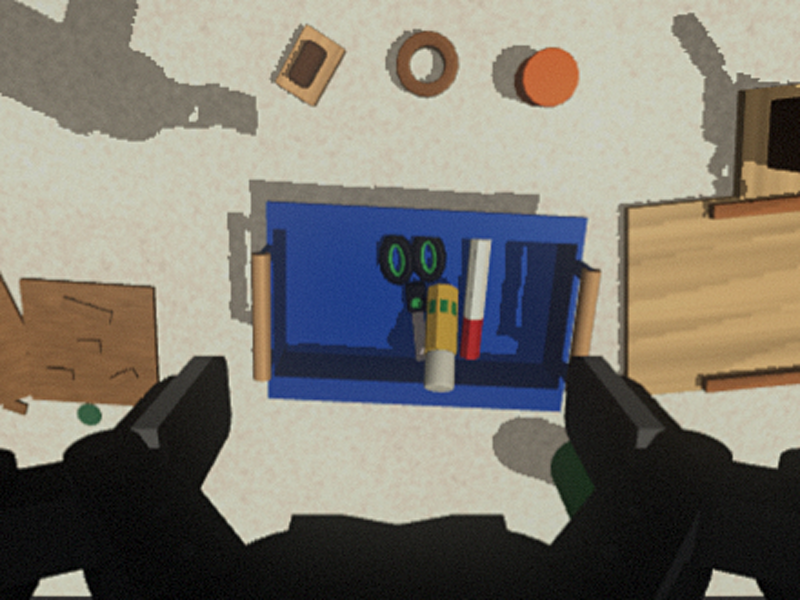

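Scissors (410,290), marker (475,300) and glue (440,335) lie in the tray, which has not moved. Now the other three.

```bash
python3 pick.py tape stamp pot && python3 - <<'E'
from h import *
import pickle
arm.reach((.54,.0,.42),down(np.pi/2));arm.pause(.3);c=arm.capture("wrist");save(c,"w2",(60,60,500,390))
pickle.dump(dict(c),open("w2.pkl","wb"))
for y in(0,-.25):print(blobs(c,(10,80,80),(20,180,255),.088,(.605,y),.05)[:2])
print(blobs(c,(100,120,30),(120,255,255),.058,(.6,-.13))[:1])
E
```

```text
tape [ 0.4098 -0.1086] 0 w 47.9 exp 50 t 40.1
stamp [ 0.4137 -0.2024] 1.007 w 34.8 exp 36 t 46.5
pot [ 0.4211 -0.0158] 0 w 41.8 exp 44 t 53.9
[(647.0, array([ 0.5871, -0.0452]), np.float64(-0.015), array([39.5, 39.4])), (585.5, array([ 0.6026, -0.0087]), np.float64(-0.008), array([100.1,  12.4]))]
[(712.5, array([ 0.6006, -0.2536]), np.float64(-0.011), array([101.7,  15.5]))]
[(12633.5, array([ 0.6009, -0.135 ]), np.float64(1.561), array([255.2, 168.1]))]
```

View pics/w2.png

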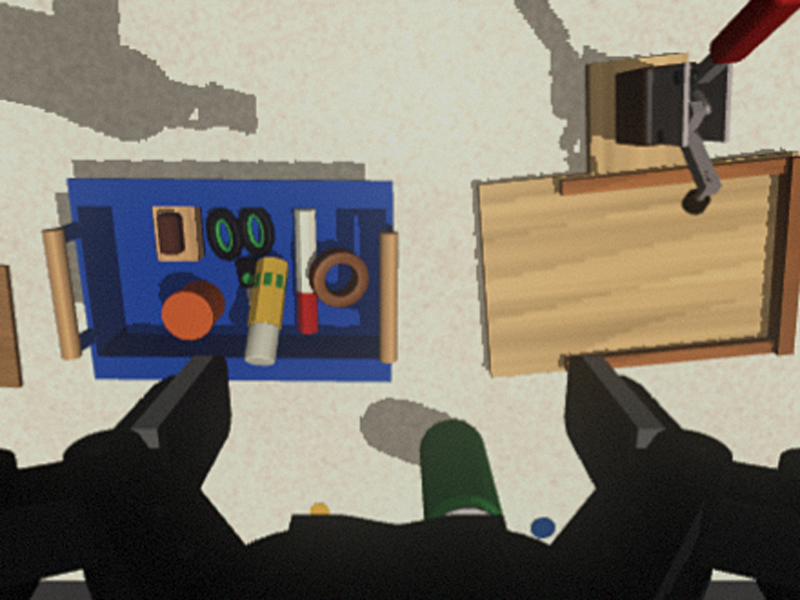

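All six lie in the tray: stamp (175,233), scissors (240,230), marker (305,270), tape (340,278), glue (265,310), pot (190,310). The tray has shifted about 9 mm. The dock's entry corners are at crop (476,183) and (491,377).

```bash
python3 - <<'E'
from h import *
import pickle
c=pickle.load(open("w2.pkl","rb"))
w=ray(c,[(60+.55*u,60+.55*v) for u,v in((476,183),(491,377))],.012)[:,:2]
d=w[1]-w[0];print(w,np.hypot(*d),np.arctan2(d[1],d[0]))
a=.1055;Y=np.array([-np.sin(a),np.cos(a)]);print("dock origin",w.mean(0)+.135*Y)
# wrist height above TCP at the seat
p=np.array([.587,.322,.154]);yaw=np.arctan2(p[1],p[0])
R0=down(yaw);q0=np.array(arm.solve_ik(p,R0));r=np.array([np.cos(yaw),np.sin(yaw),0])
for L in np.arange(.1,.36,.02):
    t=.2;ax=np.cross([0,0,1],r);Rt=cv2.Rodrigues(ax*t)[0]@R0
    q=arm.solve_ik(p+L*np.array([0,0,1])+L*Rt[:,2],Rt)
    print(round(L,2),None if q is None else np.round(np.array(q)-q0,3)[1:3])
print(q0)
E
```

```text
[[0.52481932 0.06450922]
 [0.70356493 0.08496439]] 0.1799122176613517 0.1139416537040777
dock origin [0.59997603 0.20898621]
0.1 [ 0.03  -0.069]
0.12 [ 0.025 -0.058]
0.14 [ 0.02  -0.047]
0.16 [ 0.016 -0.036]
0.18 [ 0.011 -0.024]
0.2 [ 0.006 -0.013]
0.22 [ 0.001 -0.002]
0.24 [-0.004  0.009]
0.26 [-0.009  0.02 ]
0.28 [-0.013  0.031]
0.3 [-0.018  0.041]
0.32 [-0.023  0.052]
0.34 [-0.028  0.063]
[ 3.35170569e-01  7.65328311e-01  1.42421795e+00 -4.44089210e-16
  9.52046397e-01 -1.66560222e-01]
```

```bash
cat > dock.py <<'E'
from h import *
from pick import best
DO=np.array([.5995,.2085]);DA=.109
def dw(x,y): 
    c,s=np.cos(DA),np.sin(DA);return DO+np.array([c*x-s*y,s*x+c*y])
def bar(y,h,feed=.06,x=0.):
    """bar centre to dock (x,y), lead end lifted by h"""
    arm.movel((*dw(x,y),.142+h),feed,ORI);o=arm.observe()
    print(round(y,3),h,"F",np.round(o["wrist_force"],1),"w",round(o["grip_width"]*85,1),"t",round(o["time_s"],1))
    return o
ORI=None
E
python3 - <<'E'
import dock;from dock import *
b=(.6026,-.0087);yaw=-.0085
a=best((*b,.2),yaw+np.pi/2)
arm.reach((*b,.21),down(a));arm.movel((*b,.142),.1);arm.close_gripper(100)
o=arm.observe();print("w",o["grip_width"]*85,np.round(o["wrist_force"],1))
arm.movel((*b,.142+.022),.05);print(np.round(arm.observe()["wrist_force"],1),arm.observe()["grip_width"]*85)
a1=a+DA-yaw
dock.ORI=down(a1);np.save("ori.npy",dock.ORI)
dock.bar(-.1495,.022,.05)
c=arm.capture("top");save(c,"t2",(140,120,420,330))
E
```

```text
w 11.155278380356489 [-1.2  1.5  4.7]
[ 0.7  1.  -6.6] 10.88977202335538
-0.149 0.022 F [ 0.3 -0.4 -6.5] w 11.0 t 61.3
```

View pics/t2.png

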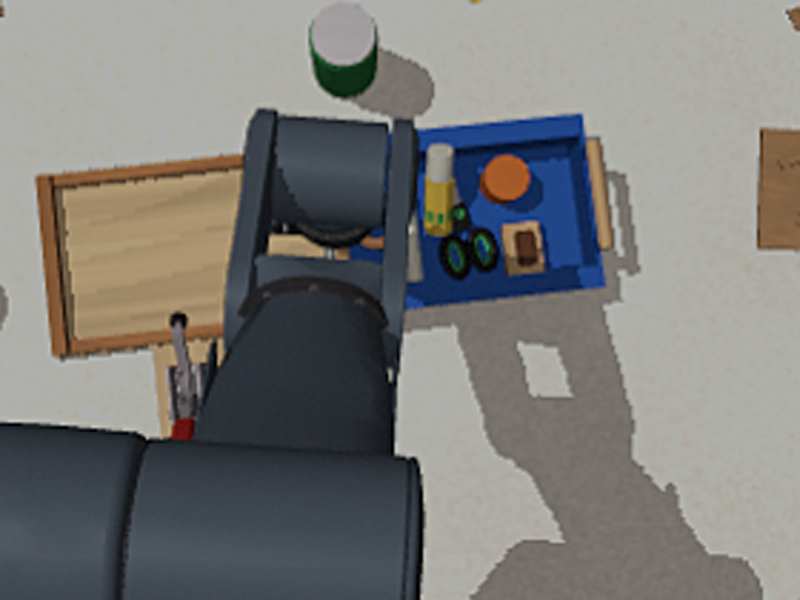

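The tray hangs on the bar and lines up with the dock, with its rear bar at crop (600,195). Check the rear bar in the dock frame, then pull it in.

```bash
cat >> dock.py <<'E'
def rear(c,y):
    p=dw(0,y)
    for b in blobs(c,(10,80,60),(20,190,255),.09,p,.04)[:1]:
        v=b[1]-DO;cs,s=np.cos(DA),np.sin(DA);print("rear bar dock",np.round([cs*v[0]+s*v[1],-s*v[0]+cs*v[1]],4),"ang",b[2],b[3])
E
python3 - <<'E'
import dock;from dock import *
dock.ORI=np.load("ori.npy")
rear(arm.capture("top"),-.3945)
dock.bar(-.065,.022,.07);dock.bar(-.03,.015,.05)
c=arm.capture("top");rear(c,-.275)
dock.bar(.04,.015,.06)
c=arm.capture("top");rear(c,-.205);save(c,"t3",(140,120,420,330))
E
```

```text
rear bar dock [ 0.0004 -0.3952] ang 0.102 [100.2  13.6]
-0.065 0.022 F [-0.4  0.5 -8. ] w 11.1 t 62.8
-0.03 0.015 F [-0.1  0.5 -0.9] w 11.1 t 63.6
rear bar dock [ 0.0025 -0.2766] ang 0.106 [101.9  13.5]
0.04 0.015 F [-0.   1.  -2.8] w 10.7 t 65.0
rear bar dock [ 0.0017 -0.2067] ang 0.115 [100.4  13.2]
```

View pics/t3.png

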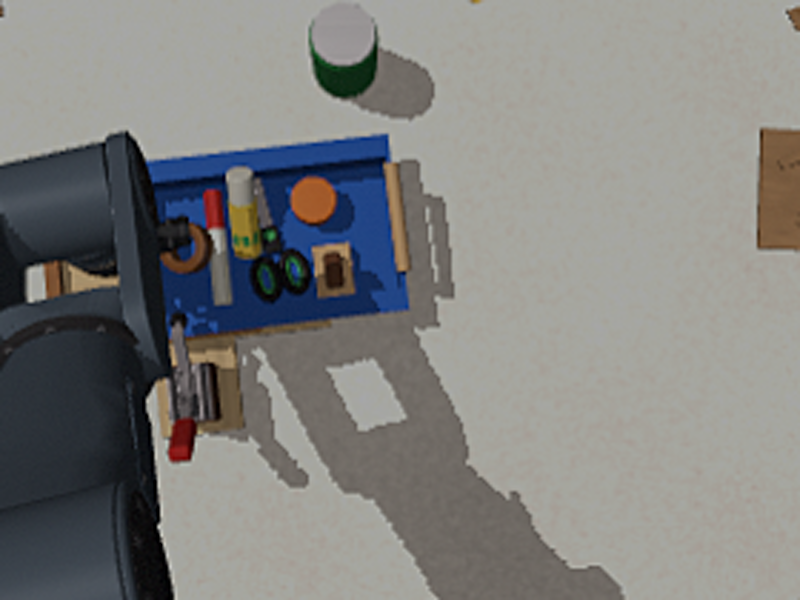

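The tray slides well with all things inside, rear bar at crop (397,217), on the lane's middle. Continue to the stop with force checks.

```bash
python3 - <<'E'
import dock;from dock import *
dock.ORI=np.load("ori.npy");Y=np.array([-np.sin(DA),np.cos(DA),0])
dock.bar(.095,.015,.06);dock.bar(.103,.0135,.04)
f0=dock.arm.observe()["wrist_force"]@Y
y=.103
while y<.128:
    y+=.002;o=dock.bar(y,.0125,.02);f=o["wrist_force"]@Y-f0
    if f<-8:break
print("stop",y,f)
arm.pause(.2);rear(arm.capture("top"),y-.245)
E
```

```text
0.095 0.015 F [ 0.1  2.8 -3.7] w 11.2 t 66.1
0.103 0.0135 F [-0.7 -0.1 -4.4] w 11.2 t 66.5
0.105 0.0125 F [ 0.3 -2.8 -3.9] w 10.8 t 66.7
0.107 0.0125 F [ 0.3 -1.5 -3.9] w 10.6 t 67.0
0.109 0.0125 F [ 0.5 -1.4 -3.3] w 11.1 t 67.2
0.111 0.0125 F [ 0.6 -1.6 -3.3] w 11.1 t 67.5
0.113 0.0125 F [-1.4 -2.1 -3.5] w 11.0 t 67.7
0.115 0.0125 F [ 0.  -1.5 -2.6] w 11.3 t 68.0
0.117 0.0125 F [ 0.5 -1.1 -1.7] w 11.4 t 68.2
0.119 0.0125 F [ 0.9 -1.7 -2.5] w 10.9 t 68.5
0.121 0.0125 F [ 0.9 -7.  -2. ] w 11.4 t 68.7
0.123 0.0125 F [  0.8 -10.9  -0.1] w 11.0 t 69.0
stop 0.12300000000000001 -10.85172765660637
```

Contact with the end stop shows as an 11 N rise. Release and look.

```bash
python3 - <<'E'
import dock;from dock import *
dock.ORI=np.load("ori.npy")
dock.bar(.1205,.012,.02);arm.release()
p=arm.observe()["position"];arm.movel((p[0],p[1],.26),.15)
arm.reach((.60,.16,.42),down(best((.60,.16,.42),np.pi/2)));arm.pause(.2);c=arm.capture("wrist");save(c,"w3",(60,0,500,330))
import pickle;pickle.dump(dict(c),open("w3.pkl","wb"))
for y in(.12,-.125):rear(c,y)
print(blobs(c,(0,150,30),(6,255,255),.17,dw(-.18,0),.12)[:2],dw(-.1808,0),arm.observe()["time_s"])
E
```

```text
0.12 0.012 F [-0.7 -5.3  1.7] w 10.4 t 69.5
rear bar dock [0.0014 0.1216] ang 0.106 [102.9  13.7]
rear bar dock [ 0.0003 -0.1294] ang 0.103 [103.9  14.3]
[(582.5, array([0.4355, 0.1907]), np.float64(0.002), array([26.9, 18.9]))] [0.41977298 0.1888318 ] 72.2583
```

View pics/w3.png

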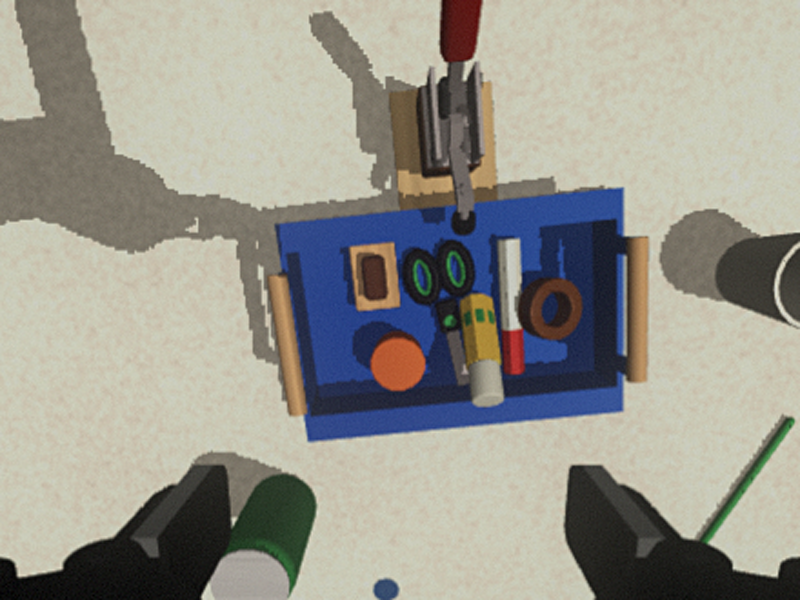

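The tray is home, with both bars on the lane's middle and everything inside; the pad stands above the -x rim at (463,222) and the handle points up at (460,30). Push the handle with shut fingers along its arc.

```bash
python3 - <<'E'
import dock;from dock import *
dock.DO[:]+= .0035*np.array([-np.sin(DA),np.cos(DA)])
arm.close_gripper(40)
def T(E): return (*dw(E[0]+.011,0),E[1]+.073)
def E(th,r=.075): return np.array([-.1575-r*np.cos(th)+.008*np.sin(th),.1105+r*np.sin(th)+.008*np.cos(th)])
a=best((*dw(-.15,0),.33),DA+np.pi/2);R=down(a)
e=E(np.radians(69));s=e+[.012,0]
arm.reach((*T(s)[:2],.34),R);F0=np.array(arm.observe()["wrist_force"])
arm.movel(T(s),.08,R);print(np.round(arm.observe()["wrist_force"]-F0,1))
for d in list(range(69,6,-7))+[6,5,4,3,2]:
    arm.movel(T(E(np.radians(d))),.05,R);f=arm.observe()["wrist_force"]-F0
    print(d,np.round(f,1))
    if np.linalg.norm(f)>25:break
p=arm.observe()["position"];arm.movel((p[0],p[1],.32),.12)
arm.reach((.60,.16,.42),down(best((.60,.16,.42),np.pi/2)));arm.pause(.2);c=arm.capture("wrist");s_=arm.capture("scene")
cv2.imwrite("pics/w4.png",np.hstack([cv2.resize(c["frame"][0:240,120:440,::-1],(400,300)),cv2.resize(s_["frame"][120:285,240:460,::-1],(400,300),interpolation=cv2.INTER_CUBIC)]))
for y in(.12,-.125):rear(c,y)
print(arm.observe()["time_s"])
E
```

```text
[-0.9 -1.2  0.4]
69 [-0.6 -0.3 -0. ]
62 [-0.7  0.4  0.5]
55 [ 1.1 -1.1  1.4]
48 [-0.7 -1.4  0.8]
41 [-0.9 -0.6 -0.7]
34 [-0.8 -1.   0.6]
27 [-1.4 -1.1  1.1]
20 [-0.9 -0.7 -0.3]
13 [-1.6 -0.3  0.6]
6 [-0.9 -1.3  0.4]
5 [-1.4 -0.3  4. ]
4 [-2.6 -1.  15.3]
3 [-4.9 -2.3 25.8]
rear bar dock [0.0015 0.118 ] ang 0.106 [103.2  13.9]
rear bar dock [ 0.0002 -0.1329] ang 0.104 [103.7  13.9]
81.55
```

View pics/w4.png

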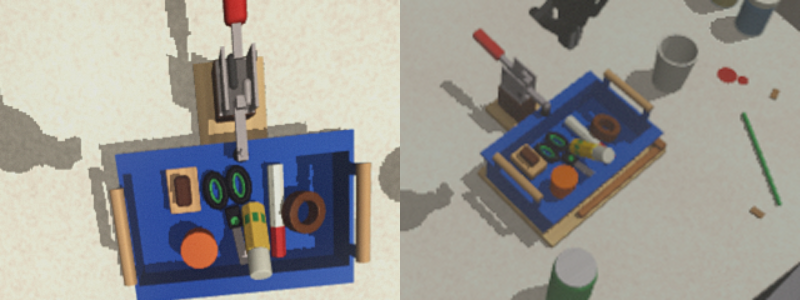

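The handle lies back over the block and the arm is on the rim at (240,155) in the left half. Confirm its angle by triangulating the red grip.

```bash
python3 - <<'E'
from dock import *
o=[]
for n in("wrist","scene"):
    c=arm.capture(n);m=cv2.inRange(hsv(c),np.array((0,150,30)),np.array((6,255,255)))
    g=proj(c,[(*dw(-.22,0),.118)])[0];k=[k for k in cv2.findContours(m,0,2)[0] if cv2.contourArea(k)>40]
    k=min(k,key=lambda k:np.hypot(*(k[:,0].mean(0)-g)));M=cv2.moments(k);px=(M["m10"]/M["m00"],M["m01"]/M["m00"])
    print(n,np.round(px,1),[(d,np.round(proj(c,[(*dw(-.1575-.0575*np.cos(np.radians(d)),.0035),.1105+.0575*np.sin(np.radians(d)))])[0],1)) for d in(3,6,10,15,25)])
E
```

```text
wrist [307.7   8.4] [(3, array([307.2, -18.1])), (6, array([307.5, -19.1])), (10, array([307.9, -20.3])), (15, array([308.4, -21.2])), (25, array([309.6, -21.7]))]
scene [288.7 143.5] [(3, array([287.7, 145. ])), (6, array([287.8, 144.4])), (10, array([287.9, 143.7])), (15, array([288.2, 142.8])), (25, array([289. , 141.5]))]
```

```bash
python3 -c "
from workcell import arm
print(arm.sign_off())"
```

```text
the job is handed in; nothing more can be done
None
```

The job is handed in: all six craft things are in the tray, the tray is against the end stop on the dock, and the clamp handle was pushed down to its stop with its arm on the rim (locked angle and pad force not measured directly, and the verdict was not shown).

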